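# Turn the washed coaster over in its drying tray

### The job

The blue coaster lies cork side down in one of the two hinged drying trays. Lift the white tray it lies in by its handle and tip it past upright, so that the coaster slides down and tumbles over into the wooden bed beyond the hinge, cork side up to dry; then lower the tray back down flat and let go. Do not touch the blue coaster with the fingers, and leave the red-brown coaster as it lies.

Things in the scene. Friction and masses are not known exactly. Their poses are not given: they have to be found in the camera images.
- blue_coaster: Loose square coaster, 76x76x10 mm, about 0.1 kg: blue face with a thin white border line, cork underside. Origin at the centre of the cork face, z from cork to blue face (up at the start). It starts in the white tilting tray of one of two like drying trays and is too wide to grip there. Tilted beyond about 100 degrees, it topples off the wall at the hinge into the bed.
- red_coaster: A coaster of the same shape and size with a red-brown (terracotta) face, lying in the other, identical drying tray, 0.2 to 0.4 m to the side of the blue one's. It stays as it is. Origin and axes as for the blue one.
- tray: Drying tray of the blue coaster, fixed to the worktop. Origin on the worktop under the hinge; x points away from the robot, z up. The hinge axis lies along y, 22 mm above the origin. At x < 0: white tilting tray, 0.25 kg, outside 103x112 mm, walls 14 mm high all round. At x > 0: fixed wooden bed, inside 118x118 mm, centre at x = 62 mm, floor at z = 14 mm, walls 16 mm high.
- tray_handle (a point): Middle of the white tray's round steel handle bar: 10 mm thick, along y, 66 mm clear between its arms, 50 mm clear to the tray; flat, it is at x = -155, z = 40 mm in the tray's frame. Lifted in an arc (radius 156 mm) over the hinge it tilts the tray from 0 to a stop at 115 degrees. The bar turns freely in the pads: keep the tool pointing down. Let go before upright, the tray falls back flat.
There are look-alikes about, which are no part of the job. Leave any green or turquoise look-alike of the blue_coaster alone.

How it is judged:
On the way, in this order (a step that is already met when the one before it is completed fails the run):
1. the tray with the blue coaster is tilted up by its handle (bar more than 120 mm above the worktop) (height (world z) of tray_handle above 0.12 m), for 0.1 s.
2. the blue coaster has tumbled onto its blue face in the wooden bed (angle between blue_coaster's own z axis and vertical above 2.5 rad and x of blue_coaster in the frame of tray between 0.03 and 0.094 m and y of blue_coaster in the frame of tray between -0.03 and 0.03 m), for 0.1 s.
At the end, for the whole second after the job is handed in: The blue coaster lies at rest flat (within 10 degrees) and cork side up on the floor of the wooden bed, its centre within about 30 mm of the bed's centre each way; the white tray is back down (handle bar less than 55 mm above the worktop); the red-brown coaster lies within 15 mm of where it was (angle between blue_coaster's own z axis and vertical above 2.967 rad and x of blue_coaster in the frame of tray between 0.03 and 0.094 m and y of blue_coaster in the frame of tray between -0.03 and 0.03 m and z of blue_coaster in the frame of tray below 0.032 m and linear speed of blue_coaster below 0.02 m/s and height (world z) of tray_handle below 0.055 m and distance of red_coaster from where it was at the start of the episode below 0.015 m); the robot touches nothing.
It fails at once if the fingers push the blue coaster (contact force between the fingers and blue_coaster above 0.5 N).
It fails at once if the red-brown coaster is moved by more than 15 mm (distance of red_coaster from where it was at the start of the episode above 0.015 m).
It also fails if it takes over 51 s, if anything falls off the work surface, if the arm or the gripper's body presses on something with over 40 N, if the wrist force passes 120 N, or if a joint passes its speed limit or range.

### The arm

A 6-joint arm with a two-finger parallel gripper is mounted at the origin on a cart in front of the work surface, level with it; the furniture and walls round the work are solid. World frame = base frame: x ahead of the robot, y to its left, z up, the work surface at z = 0. Lengths are in m, angles in rad, forces in N, time in s.
With the tool pointing down it reaches from about 0.35 to 0.775 m from the base axis. Payload 7.3 kg.
Tool frame: the origin (TCP) lies between the finger pads, 19 mm behind the fingertips; this is the grasp point; z points along the fingers, y is the line along which they close (so a half turn about z gives the same grasp; the last joint's range is limited). The gripper opens to 92 mm and grips with 3 to 60 N. Pads are 19 mm wide; open, the fingers measure 130 mm over their backs; the gripper's body (75 mm by 190 mm) begins 47 mm behind the grasp point.
Start: joints at [0.968, 0.342, 1.524, -0, 1.275, -0.146], TCP at [0.232, 0.471, 0.246] pointing down, gripper open.
Joint ranges: [-2.53, 2.53], [-0.77, 2.02], [0.04, 2.7], [-1, 4.14], [0.28, 2.66], [-3.11, 3.11]. Speed limits (rad/s): [2.57, 2.57, 3.14, 3.14, 3.14, 3.14].

### API

Orientations are given as [roll, pitch, yaw] about the fixed x, y, z axes, in that order (R = Rz(yaw) Ry(pitch) Rx(roll)).
In Python, from cell import observe, read_camera, get_calibration, hand_in, search_frame gives the robot as it stands.
- The arm moves only by the tool step_arm, never from a script. Its argument "commands" is a list of rows, each an object with "translation": the shift along the tool's x, y, z in mm, a list of three; "roll": the turn about the tool's z in rad. In form: [{"translation": [x, y, z], "roll": roll}, ...]. A call has 1 to 20 rows; each row shifts and turns the commanded pose from where the row before left it, along the tool's axes as they then stand; what a row does not reach is not made up. A row lasts 1/12 s, in which the tool goes at most 41.7 mm and 7.16 degrees, less where a joint would pass 70% of its speed; a pose out of reach is approached as far as the arm can. A call is refused whole if a number of a shift passes 41.7 or a number of a turn 0.125, either way. A call with a gripper value outside its range is refused whole. "fingers" is the opening, from 0 (shut) to 1 (fully open), set as the call begins (left out, the last holds). The fingers move at their own pace and stop on an object; "grip_force" is the grip in N (left out, the last holds). Time passes only in rows, so rows that do not move let the fingers close. It gives the time, the measured TCP pose, the force, the opening and the grip force at its end, in the units of the state.
- observe(): the state, without advancing time (a new reading comes with each control period).
- read_camera(name): name is "side" or "top"; returns the picture (384x512x3 uint8, red, green, blue); there is no depth.
- get_calibration(name): a dict with "camera_matrix" (3x3 intrinsics, pixels), "world_from_camera" (4x4, takes a point from camera to world coordinates). Camera axes: x right, y up, looking along -z (the intrinsics and any distortion apply to the point x, -y, -z); pixel columns grow to the right and rows downward; lengths in m; the calibration is good to about 2 mm. A picture is of the moment at which its call begins. get_calibration takes no time and is no camera call.
- hand_in(): hands the job in; it is judged then, once.
Trained networks look in the newest picture that a camera, given by its name, has taken for a name from the list of things; names that differ only in an ending like _2 or _b are one class to them, and where a whole thing is asked for, a point or a joint stands for the part that bears it (a point fixed in the world has none). Each returns a list of dicts, best first, with "confidence" (0 to 1); they miss things now and then, are a little off and sometimes report something else, mostly with a low value. They report only what shows in the picture. A call takes as long as a camera call. They do not tell look-alikes from the thing itself.
- search_frame(camera, name): "at" ([x, y, z] in m, in world coordinates, good to about 4 mm: the middle of the surface that is visible of it).
The state is a dict: "time": time; "qpos": joint angles; "qvel": joint speeds; "joint_efforts": joint torques, N m; "tool_pos": TCP position; "tool_rot": TCP orientation; "contact_force": force on the tool from outside, world axes, zero at the start; "torque": the same for the moment, N m; "opening": finger opening in m; "grip_force": force on a finger pad.
Only numpy, scipy, OpenCV 4.12 (cv2) and the standard library are available. Lean on these libraries where they do the work, as an engineer would, in place of code of your own. Each camera call takes 0.05 s, during which the arm holds its last target. There are 200 camera calls.

## Working session

There is one attempt and no reset: what is moved stays moved. The work goes in short steps, Python scripts to look and compute and a tool call to move; the robot and the scene stay as the last step left them, time stands still between calls to the robot, and variables do not carry over. Pictures are saved under pics/ and viewed, at most 10 in all, crops included, and the job is handed in when it is done.

Besides the shell and the picture viewer there is one more tool, called as a command line: name --argument value ..., lists and objects as JSON in quotes. step_arm: Moves the arm, as the interface text tells. Its arguments: {"type":"object","properties":{"commands":{"type":"array"},"fingers":{"type":"number"},"grip_force":{"type":"number"}},"required":["commands"]}

```bash
mkdir -p pics
python3 - <<'E'
from cell import *
import cv2,numpy as np
for c in ("top","side"):
    im=read_camera(c); cv2.imwrite(f"pics/{c}0.png",im[:,:,::-1])
    for n in ("blue_coaster","red_coaster","tray","tray_handle"):
        print(c,n,[(np.round(d["at"],3).tolist(),round(d["confidence"],2)) for d in search_frame(c,n)])
s=observe();print(s["time"],s["tool_pos"],s["tool_rot"],s["opening"])
for c in("top","side"):print(get_calibration(c))
E
```

```text
top blue_coaster [([0.366, -0.138, 0.01], 0.8), ([0.58, -0.159, 0.034], 0.66), ([0.48, -0.036, 0.012], 0.56)]
top red_coaster [([0.521, 0.142, 0.036], 0.58)]
top tray [([0.67, -0.168, 0.012], 0.93)]
top tray_handle [([0.573, -0.178, 0.027], 0.93)]
side blue_coaster [([0.479, -0.037, 0.01], 0.75), ([0.37, -0.153, 0.011], 0.75)]
side red_coaster [([0.52, 0.135, 0.031], 0.52)]
side tray [([0.655, -0.21, 0.012], 0.74)]
side tray_handle [([0.54, -0.165, 0.031], 0.84), ([0.582, -0.159, 0.031], 0.35)]
0.5 [0.23151557 0.47116478 0.24548627] [-3.14154886e+00  9.42838299e-07  2.68479149e+00] 0.09180143259892004
{'camera_matrix': array([[430.69724273,   0.        , 254.16017773],
       [  0.        , 430.69724273, 188.23164997],
       [  0.        ,   0.        ,   1.        ]]), 'world_from_camera': array([[ 0.00418244,  0.98575915, -0.16811131,  0.34379647],
       [-0.99995153,  0.00562116,  0.00808318, -0.00777285],
       [ 0.00891305,  0.16806936,  0.98573488,  1.00773253],
       [ 0.        ,  0.        ,  0.        ,  1.        ]])}
{'camera_matrix': array([[378.96326016,   0.        , 254.79600672],
       [  0.        , 378.96326016, 187.3027508 ],
       [  0.        ,   0.        ,   1.        ]]), 'world_from_camera': array([[ 0.99962046, -0.0149499 , -0.02313966,  0.48860979],
       [-0.01643924,  0.35030795, -0.9364903 , -0.80671827],
       [ 0.02210644,  0.93651526,  0.34992923,  0.36982598],
       [ 0.        ,  0.        ,  0.        ,  1.        ]])}
```

View pics/top0.png

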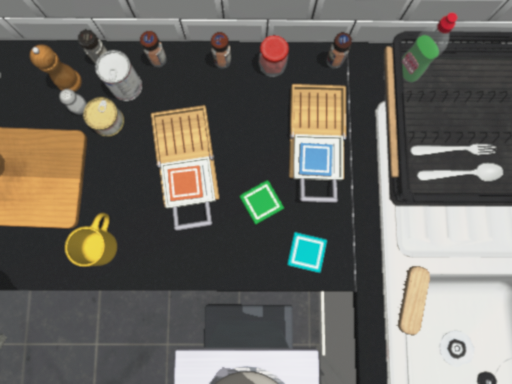

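View pics/side0.png

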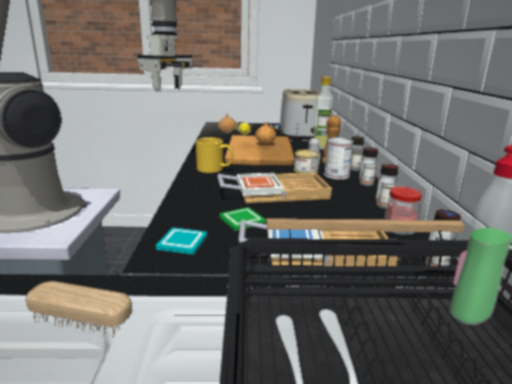

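Top view: there are three candidates. The blue coaster with a white border is in the white tray at (317,158), a turquoise one lies loose at (307,252) and a green one at (262,202). Only the first is blue and in a white tray, with its handle bar at about (319,200). The red-brown coaster in the other tray is at (185,183). I'll confirm this with an enlarged crop.

```bash
cat > h.py <<'E'
from cell import *
import numpy as np,cv2
def px2w(c,u,v,z):
    k=get_calibration(c);K=k["camera_matrix"];T=k["world_from_camera"]
    d=np.array([(u-K[0,2])/K[0,0],-(v-K[1,2])/K[1,1],-1]);d=T[:3,:3]@d;o=T[:3,3]
    return o+d*(z-o[2])/d[2]
E
python3 - <<'E'
from h import *
im=cv2.imread("pics/top0.png")[75:215,270:370]
cv2.imwrite("pics/crop.png",cv2.resize(im,None,fx=4,fy=4,interpolation=cv2.INTER_CUBIC))
E
```

```text
(no output)
```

View pics/crop.png

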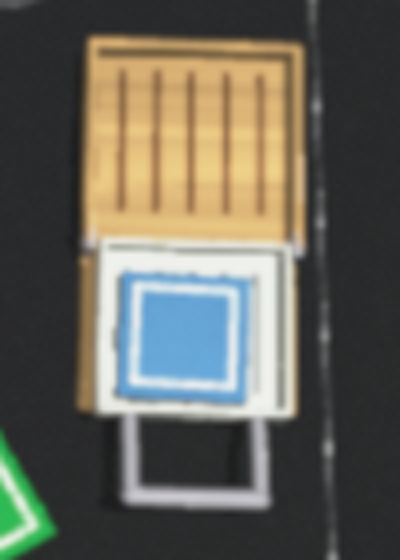

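The crop shows a blue face with a white border in a white tray at crop (184,337), so this is the target. The handle bar runs from crop (123,497) to (270,499), and the bed rim corners are (88,38), (304,44), (84,243) and (300,250).

Run:
```python
from h import *
P=lambda u,v,z:px2w("top",270+u/4,75+v/4,z)
bl,br=P(123,497,.042),P(270,499,.042)
a,b,c,d=P(88,38,.03),P(304,44,.03),P(84,243,.03),P(300,250,.03)
print("bar",bl,br,(bl+br)/2,np.linalg.norm(br-bl))
print("bed",a,b,c,d,np.linalg.norm(a-b),np.linalg.norm(a-c))
bc=(a+b+c+d)/4;print("bedc",bc,"coaster",P(184,337,.035))
for n,v in(("bar",bl-br),("far",a-b),("near",c-d),("L",a-c),("R",b-d)):
    print(n,np.degrees(np.arctan2(v[1],v[0])))
v=bc-(bl+br)/2;print("axis",np.degrees(np.arctan2(v[1],v[0])),np.linalg.norm(v[:2]),"expect .217")
```

```text
bar [ 0.4837596  -0.12142119  0.042     ] [ 0.4830703 -0.2048496  0.042    ] [ 0.48341495 -0.1631354   0.042     ] 0.08343125320871113
bed [ 0.76398481 -0.10568577  0.03      ] [ 0.76120883 -0.2356214   0.03      ] [ 0.63634448 -0.1019779   0.03      ] [ 0.63294606 -0.22919385  0.03      ] 0.1299652815274045 0.12769416873335865
bedc [ 0.69862104 -0.16811973  0.03      ] coaster [ 0.57874031 -0.15898731  0.035     ]
bar 89.52662057621002
far 88.77610256675136
near 88.46977621263854
L -1.6639392452059794
R -2.8688299747634733
axis -1.3267757751350533 0.21526380956240954 expect .217
```

step_arm --commands '[{"translation": [0, 0, 0], "roll": 0.114}, {"translation": [0, 0, 0], "roll": 0.114}, {"translation": [0, 0, 0], "roll": 0.114}, {"translation": [0, 0, 0], "roll": 0.114}, {"translation": [0, 0, 0], "roll": 0.114}, {"translation": [0, 0, 0], "roll": 0.114}, {"translation": [0, 0, 0], "roll": 0.114}, {"translation": [0, 0, 0], "roll": 0.114}, {"translation": [0, 0, 0], "roll": 0.114}, {"translation": [0, 0, 0], "roll": 0.113}, {"translation": [0, 0, 0], "roll": 0}, {"translation": [0, 0, 0], "roll": 0}]' --fingers 0.4 --grip_force 20

```text
time: 1.5
tool_pos: [0.2315, 0.4712, 0.2455]
tool_rot: [3.142, -0.0, 1.549]
contact_force: [-0.2, 0.5, -0.1]
opening: 0.0367
grip_force: 0.0
```

step_arm --commands '[{"translation": [-33, 14, 0], "roll": 0}, {"translation": [-33, 14, 0], "roll": 0}, {"translation": [-33, 14, 0], "roll": 0}, {"translation": [-33, 14, 0], "roll": 0}, {"translation": [-33, 14, 0], "roll": 0}, {"translation": [-33, 14, 0], "roll": 0}, {"translation": [-33, 14, 0], "roll": 0}, {"translation": [-33, 14, 0], "roll": 0}, {"translation": [-33, 14, 0], "roll": 0}, {"translation": [-33, 14, 0], "roll": 0}, {"translation": [-33, 14, 0], "roll": 0}, {"translation": [-33, 14, 0], "roll": 0}, {"translation": [-33, 14, 0], "roll": 0}, {"translation": [-33, 14, 0], "roll": 0}, {"translation": [-33, 14, 0], "roll": 0}, {"translation": [-33, 14, 0], "roll": 0}, {"translation": [-33, 14, 0], "roll": 0}, {"translation": [-33, 14, 0], "roll": 0}, {"translation": [-33, 14, 0], "roll": 0}, {"translation": [0, 0, 0], "roll": 0}]'

```text
time: 3.17
tool_pos: [0.4835, -0.1677, 0.2451]
tool_rot: [3.14, 0.002, 1.545]
contact_force: [-1.4, -0.2, 0.0]
opening: 0.0367
grip_force: 0.0
```

step_arm --commands '[{"translation": [4, 0, 30], "roll": 0}, {"translation": [0, 0, 30], "roll": 0}, {"translation": [0, 0, 30], "roll": 0}, {"translation": [0, 0, 30], "roll": 0}, {"translation": [0, 0, 30], "roll": 0}, {"translation": [0, 0, 0], "roll": 0}, {"translation": [0, 0, 0], "roll": 0}]'

```text
time: 3.75
tool_pos: [0.4812, -0.1577, 0.0949]
tool_rot: [-3.139, -0.002, 1.548]
contact_force: [1.2, -0.1, 0.1]
opening: 0.0366
grip_force: 0.0
```

Run:
```python
from h import *
a=read_camera("top")[120:260,240:400,::-1];b=read_camera("side")[150:290,170:330,::-1]
r=lambda i:cv2.resize(i,(400*2//2*1,350),interpolation=cv2.INTER_CUBIC)
cv2.imwrite("pics/near.png",np.hstack([r(a),r(b)]))
s=observe();print(s["tool_pos"],s["tool_rot"])
```

```text
[ 0.48293115 -0.15856247  0.09720177] [3.13916600e+00 9.99571010e-04 1.54713238e+00]
```

View pics/near.png

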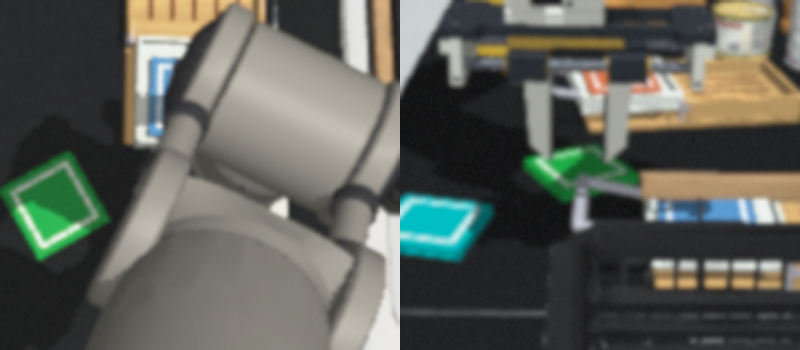

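In the side view (right half) the fingers at x≈540 and 618 straddle the bar at x≈578, and the inner finger is clear of the white tray at about 650. I'll go down and grip.

step_arm --commands '[{"translation": [-4, 0, 15], "roll": 0}, {"translation": [0, 0, 15], "roll": 0}, {"translation": [0, 0, 14], "roll": 0}, {"translation": [0, 0, 12], "roll": 0}, {"translation": [0, 0, 0], "roll": 0}, {"translation": [0, 0, 0], "roll": 0}, {"translation": [0, 0, 0], "roll": 0}]'

```text
time: 4.43
tool_pos: [0.4829, -0.1627, 0.0413]
tool_rot: [3.139, 0.001, 1.546]
contact_force: [-0.0, 0.4, -0.1]
opening: 0.0367
grip_force: 0.0
```

step_arm --commands '[{"translation": [0, 0, 0], "roll": 0}, {"translation": [0, 0, 0], "roll": 0}, {"translation": [0, 0, 0], "roll": 0}, {"translation": [0, 0, 0], "roll": 0}, {"translation": [0, 0, 0], "roll": 0}, {"translation": [0, 0, 0], "roll": 0}, {"translation": [0, 0, 0], "roll": 0}, {"translation": [0, 0, 0], "roll": 0}]' --fingers 0 --grip_force 20

```text
time: 5.1
tool_pos: [0.4847, -0.1625, 0.0402]
tool_rot: [3.135, 0.001, 1.545]
contact_force: [9.3, 2.4, -3.3]
opening: 0.0096
grip_force: 20.0
```

```bash
cat > arc.py <<'E'
import numpy as np
def arc(t,t0=0):
    a=np.radians(6.62+np.array(t));r=156.05
    p=np.c_[-r*np.cos(a),-r*np.sin(a)];d=[];acc=p[0].copy()
    for q in p[1:]:
        e=np.round((q-acc)*2)/2;acc+=e;d.append([0,*e.tolist()])
    return d
E
python3 -c "
from arc import *
d=arc([0,1.5]+list(range(4,112,3))+[112]);print(len(d));print(d[:19]);print(d[19:])"
```

```text
38
[[0, 0.5, -4.0], [0, 1.0, -7.0], [0, 2.0, -8.0], [0, 2.0, -7.5], [0, 2.5, -8.0], [0, 3.0, -7.5], [0, 3.5, -7.5], [0, 3.5, -7.5], [0, 4.0, -7.0], [0, 4.5, -6.5], [0, 5.0, -7.0], [0, 5.0, -6.0], [0, 5.5, -6.0], [0, 6.0, -6.0], [0, 6.0, -5.5], [0, 6.5, -5.0], [0, 6.5, -5.0], [0, 7.0, -4.0], [0, 7.0, -4.5]]
[[0, 7.0, -3.5], [0, 7.5, -3.5], [0, 7.5, -2.5], [0, 8.0, -2.5], [0, 8.0, -2.5], [0, 8.0, -1.5], [0, 8.0, -1.5], [0, 8.0, -0.5], [0, 8.5, -0.5], [0, 8.0, 0.0], [0, 8.0, 0.5], [0, 8.0, 1.0], [0, 8.5, 1.0], [0, 8.0, 2.0], [0, 7.5, 2.0], [0, 8.0, 2.5], [0, 7.5, 3.0], [0, 7.5, 3.5], [0, 7.5, 3.5]]
```

step_arm --commands '[{"translation": [0, 1.5, 0], "roll": 0}, {"translation": [0, 0.5, -4], "roll": 0}, {"translation": [0, 1, -7], "roll": 0}, {"translation": [0, 2, -8], "roll": 0}, {"translation": [0, 2, -7.5], "roll": 0}, {"translation": [0, 2.5, -8], "roll": 0}, {"translation": [0, 3, -7.5], "roll": 0}, {"translation": [0, 3.5, -7.5], "roll": 0}, {"translation": [0, 3.5, -7.5], "roll": 0}, {"translation": [0, 4, -7], "roll": 0}, {"translation": [0, 4.5, -6.5], "roll": 0}, {"translation": [0, 5, -7], "roll": 0}, {"translation": [0, 5, -6], "roll": 0}, {"translation": [0, 5.5, -6], "roll": 0}, {"translation": [0, 6, -6], "roll": 0}, {"translation": [0, 6, -5.5], "roll": 0}, {"translation": [0, 6.5, -5], "roll": 0}, {"translation": [0, 6.5, -5], "roll": 0}, {"translation": [0, 7, -4], "roll": 0}, {"translation": [0, 7, -4.5], "roll": 0}]'

```text
time: 6.77
tool_pos: [0.5641, -0.1646, 0.1598]
tool_rot: [-3.14, 0.0, 1.546]
contact_force: [-0.6, -2.6, -2.7]
opening: 0.0093
grip_force: 20.0
```

step_arm --commands '[{"translation": [0, 7, -3.5], "roll": 0}, {"translation": [0, 7.5, -3.5], "roll": 0}, {"translation": [0, 7.5, -2.5], "roll": 0}, {"translation": [0, 8, -2.5], "roll": 0}, {"translation": [0, 8, -2.5], "roll": 0}, {"translation": [0, 8, -1.5], "roll": 0}, {"translation": [0, 8, -1.5], "roll": 0}, {"translation": [0, 8, -0.5], "roll": 0}, {"translation": [0, 8.5, -0.5], "roll": 0}, {"translation": [0, 8, 0], "roll": 0}, {"translation": [0, 8, 0.5], "roll": 0}, {"translation": [0, 8, 1], "roll": 0}, {"translation": [0, 8.5, 1], "roll": 0}, {"translation": [0, 8, 2], "roll": 0}, {"translation": [0, 7.5, 2], "roll": 0}, {"translation": [0, 8, 2.5], "roll": 0}, {"translation": [0, 7.5, 3], "roll": 0}, {"translation": [0, 7.5, 3.5], "roll": 0}, {"translation": [0, 7.5, 3.5], "roll": 0}, {"translation": [0, 0, 0], "roll": 0}]'

```text
time: 8.43
tool_pos: [0.7146, -0.1683, 0.1583]
tool_rot: [3.14, 0.001, 1.546]
contact_force: [0.4, -3.0, 1.2]
opening: 0.0094
grip_force: 20.0
```

Run:
```python
from h import *
a=read_camera("top")[60:200,240:400,::-1];b=read_camera("side")[120:280,200:440,::-1]
r=lambda i:cv2.resize(i,(400,350),interpolation=cv2.INTER_CUBIC)
cv2.imwrite("pics/up.png",np.hstack([r(a),r(b)]))
for c in("top","side"):print(c,[(np.round(d["at"],3).tolist(),round(d["confidence"],2)) for d in search_frame(c,"blue_coaster")])
s=observe();print(s["tool_pos"],s["contact_force"])
```

```text
top []
side [([0.712, -0.142, 0.02], 0.7), ([0.484, -0.044, 0.009], 0.7), ([0.367, -0.153, 0.009], 0.58)]
[ 0.71328986 -0.16834362  0.15908392] [-0.06024488 -3.04301762  0.57642596]
```

View pics/up.png

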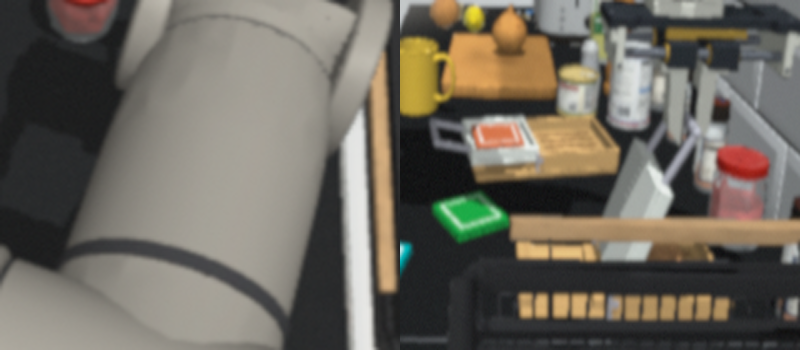

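In the side view the tray is tipped past upright, and a brown cork surface shows in the bed at about (685,252), so the coaster has tumbled. I'll lower the tray along the same arc.

step_arm --commands '[{"translation": [0, -7.5, -3.5], "roll": 0}, {"translation": [0, -7.5, -3.5], "roll": 0}, {"translation": [0, -7.5, -3], "roll": 0}, {"translation": [0, -8, -2.5], "roll": 0}, {"translation": [0, -7.5, -2], "roll": 0}, {"translation": [0, -8, -2], "roll": 0}, {"translation": [0, -8.5, -1], "roll": 0}, {"translation": [0, -8, -1], "roll": 0}, {"translation": [0, -8, -0.5], "roll": 0}, {"translation": [0, -8, 0], "roll": 0}, {"translation": [0, -8.5, 0.5], "roll": 0}, {"translation": [0, -8, 0.5], "roll": 0}, {"translation": [0, -8, 1.5], "roll": 0}, {"translation": [0, -8, 1.5], "roll": 0}, {"translation": [0, -8, 2.5], "roll": 0}, {"translation": [0, -8, 2.5], "roll": 0}, {"translation": [0, -7.5, 2.5], "roll": 0}, {"translation": [0, -7.5, 3.5], "roll": 0}, {"translation": [0, -7, 3.5], "roll": 0}, {"translation": [0, 0, 0], "roll": 0}]'

```text
time: 10.3
tool_pos: [0.5626, -0.1635, 0.1587]
tool_rot: [-3.139, -0.002, 1.546]
contact_force: [-2.1, 0.8, 1.9]
opening: 0.0091
grip_force: 20.0
```

step_arm --commands '[{"translation": [0, -7, 4.5], "roll": 0}, {"translation": [0, -7, 4], "roll": 0}, {"translation": [0, -6.5, 5], "roll": 0}, {"translation": [0, -6.5, 5], "roll": 0}, {"translation": [0, -6, 5.5], "roll": 0}, {"translation": [0, -6, 6], "roll": 0}, {"translation": [0, -5.5, 6], "roll": 0}, {"translation": [0, -5, 6], "roll": 0}, {"translation": [0, -5, 7], "roll": 0}, {"translation": [0, -4.5, 6.5], "roll": 0}, {"translation": [0, -4, 7], "roll": 0}, {"translation": [0, -3.5, 7.5], "roll": 0}, {"translation": [0, -3.5, 7.5], "roll": 0}, {"translation": [0, -3, 7.5], "roll": 0}, {"translation": [0, -2.5, 8], "roll": 0}, {"translation": [0, -2, 7.5], "roll": 0}, {"translation": [0, -2, 8], "roll": 0}, {"translation": [0, -1, 7], "roll": 0}, {"translation": [0, -0.5, 4], "roll": 0}, {"translation": [0, 0, 0], "roll": 0}]'

```text
time: 11.97
tool_pos: [0.4847, -0.1628, 0.0406]
tool_rot: [3.138, 0.002, 1.546]
contact_force: [2.8, 4.7, 9.3]
opening: 0.0092
grip_force: 20.0
```

Tray is down. Now I'll open the fingers, retreat upward and move aside.

step_arm --commands '[{"translation": [0, 0, 0], "roll": 0}, {"translation": [0, 0, 0], "roll": 0}, {"translation": [0, 0, 0], "roll": 0}, {"translation": [0, 0, 0], "roll": 0}, {"translation": [0, 0, 0], "roll": 0}, {"translation": [0, 0, 0], "roll": 0}, {"translation": [0, 0, 0], "roll": 0}, {"translation": [0, 0, 0], "roll": 0}]' --fingers 0.4

```text
time: 12.63
tool_pos: [0.4833, -0.1623, 0.0394]
tool_rot: [-3.142, -0.0, 1.546]
contact_force: [0.1, 0.5, 0.3]
opening: 0.0366
grip_force: 0.0
```

step_arm --commands '[{"translation": [0, 0, -10], "roll": 0}, {"translation": [0, 0, -15], "roll": 0}, {"translation": [0, 0, -25], "roll": 0}, {"translation": [0, 0, -30], "roll": 0}, {"translation": [0, 0, -30], "roll": 0}, {"translation": [0, 0, -30], "roll": 0}, {"translation": [0, 0, -30], "roll": 0}, {"translation": [33, -10, 0], "roll": 0}, {"translation": [33, -10, 0], "roll": 0}, {"translation": [33, -10, 0], "roll": 0}, {"translation": [33, -10, 0], "roll": 0}, {"translation": [33, -10, 0], "roll": 0}, {"translation": [33, 0, 0], "roll": 0}, {"translation": [33, 0, 0], "roll": 0}, {"translation": [33, 0, 0], "roll": 0}, {"translation": [33, 0, 0], "roll": 0}, {"translation": [0, 0, 0], "roll": 0}, {"translation": [0, 0, 0], "roll": 0}]'

```text
time: 14.13
tool_pos: [0.4404, 0.1372, 0.2101]
tool_rot: [3.141, 0.0, 1.55]
contact_force: [-0.0, -0.5, 0.2]
opening: 0.037
grip_force: 0.0
```

Run:
```python
from h import *
a=read_camera("top")[70:215,270:370,::-1];b=read_camera("side")[150:290,200:440,::-1]
cv2.imwrite("pics/end.png",np.hstack([cv2.resize(a,(360,522),interpolation=cv2.INTER_CUBIC),cv2.resize(b,(430,522),interpolation=cv2.INTER_CUBIC)]))
for n in("blue_coaster","red_coaster","tray_handle"):print(n,[(np.round(d["at"],3).tolist(),round(d["confidence"],2)) for d in search_frame("top",n)])
s=observe();print(s["time"],s["tool_pos"],s["contact_force"])
```

```text
blue_coaster [([0.692, -0.162, 0.026], 0.85), ([0.478, -0.035, 0.011], 0.69), ([0.366, -0.138, 0.01], 0.61)]
red_coaster [([0.52, 0.117, 0.035], 0.71)]
tray_handle [([0.581, -0.167, 0.024], 0.72)]
14.3833 [0.44081312 0.13480108 0.20970089] [-0.33180714 -0.75615688  0.23779821]
```

View pics/end.png

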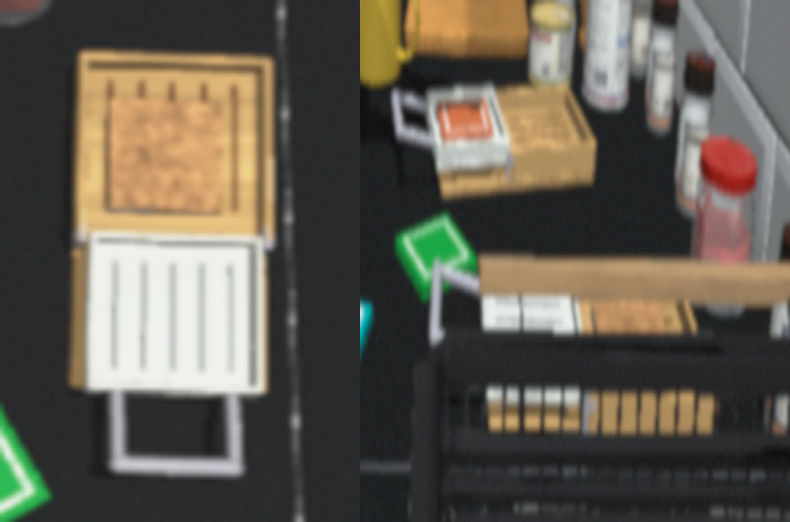

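The coaster lies flat and cork side up in the bed at (165,155). Its centre at about (0.692,-0.162) is within 10 mm of the bed's centre at (0.699,-0.168). The tray is empty and flat, with the bar at (177,466). The red-brown coaster lies as before.

```bash
python3 -c "
from cell import *
print(hand_in())"
```

```text
the job is handed in; nothing more can be done
None
```

The job is handed in: in the last picture the blue coaster lay flat and cork side up near the centre of the bed, the white tray was down and released, and the red-brown coaster looked unmoved; no verdict came back.

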